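Flip the orange filter into the microscope's light path

ROBOT

A 7-joint arm with a two-finger parallel gripper is mounted at the origin on the work surface. World frame = base frame: x ahead of the robot, y to its left, z up, the work surface at z = 0. Lengths are in m, angles in rad, forces in N, time in s.
With the tool pointing down it reaches from about 0.4 to 0.85 m from the base axis. Payload 4.5 kg.
Tool frame: the origin (TCP) lies midway between the tips of the shut fingers; the grasp point (between the pads) lies 19 mm behind it; z points along the fingers, y is the direction in which the jaws open and shut (so a half turn about z gives the same grasp; the last joint's range is limited). The gripper opens to 88 mm and grips with 3 to 60 N. Pads are 18 mm wide; open, the fingers measure 123 mm over their backs; the gripper's body (75 mm by 187 mm) begins 45 mm behind the grasp point.
Start: joints at [-1.081, 0.689, -0.195, 1.565, 0.157, 0.902, -0.215], TCP at [0.275, 0.561, 0.215] pointing down, gripper open.
Joint ranges: [-3.01, 3.01], [-0.46, 2.08], [-1.47, 1.51], [0.13, 2.56], [-1, 4.14], [0.04, 2.09], [-2.66, 2.66]. Speed limits (rad/s): [2.57, 2.57, 3.14, 3.14, 3.14, 3.14, 3.14].

INTERFACE

Orientations are given as a unit quaternion [x, y, z, w].
In Python, from plant import r gives the robot as it stands.
- The arm moves only by the tool play_rows, never from a script. Its argument "targets" is a list of rows, each an object of numbers: "jaw": the closure, from 0 (fully open) to 1 (shut); "dx", "dy", "dz": the shift along the tool's x, y, z in m; "yaw": the turn about the tool's z in rad. A call has exactly 5 rows; each row shifts and turns the pose as measured when the row begins, along the tool's axes as they then stand; what a row does not reach is not made up. A row lasts 1/10 s, in which the tool goes at most 50 mm and 8.59 degrees, less where a joint would pass 70% of its speed; a pose out of reach is approached as far as the arm can. A call with a gripper value outside its range is refused whole. The fingers move at their own pace and stop on an object; "squeeze" is the grip in N (left out, the last holds). Time passes only in rows, so rows that do not move let the fingers close, or fill a call up. It gives the time, the measured TCP pose, the force and the opening at its end, in the units of the state.
- r.get_state(): the state, without advancing time (a new reading comes with each control period).
- r.snapshot(name): name is "scene" or "top" or "wrist"; returns a dict with "frame" (480x640x3 uint8, red, green, blue), "z_map" (480x640 float32, m along the optical axis (not along the pixel's ray), 0 where there is no reading), "mtx" (3x3 intrinsics, pixels), "position" and "orientation" of the camera in the world; the wrist camera has in their place "T_tool_cam" (4x4, takes a point from camera to tool coordinates, whose origin is the TCP and whose axes are the flange's). Camera axes: x right, y up, looking along -z (the intrinsics and any distortion apply to the point x, -y, -z); pixel columns grow to the right and rows downward; lengths in m; the calibration is good to about 2 mm. A picture is of the moment at which its call begins: read the wrist's pose just before it.
- r.finish_job(): hands the job in, once; it reports no verdict.
The state is a dict: "clock": time; "q": joint angles; "qd": joint speeds; "joint_torque": joint torques, N m; "tool_pos": TCP position; "eef_rot": TCP orientation; "contact_force": force on the tool from outside, world axes, zero at the start; "moment": the same for the moment, N m; "opening": opening from 0.0 (shut) to 1.0 (fully open).
Only numpy, scipy, OpenCV 4.12 (cv2) and the standard library are available. Lean on these libraries where they do the work, as an engineer would, in place of code of your own. Each camera call takes 0.05 s, during which the arm holds its last target.

TASK

Put the orange filter into the light path: push its coloured crossbar over, past the point where the spring snaps, so that the flip mount springs across to its opposite stop and stays there. Leave the blue and the grey filters at the stops where they are now, and let go of everything.

Things in the scene. Friction and masses are not known exactly. Their poses are not given: they have to be found in the camera images.
- orange_bar (a point): Centre of the orange crossbar (level rod, 12 mm thick, 46 mm long) at the end of the orange filter's black arm. Starts 140 mm above the table; the arm, 95 mm from hinge to bar, leans 29 deg towards the robot. At the start y is along the bar, z up, x level: the way to push, roughly away from the robot. Upright: bar 46 mm further along x, 152 mm high. At the in stop: 91 mm further, 140 mm high.
- orange_flap (a joint): Orange arm's hinge (level, parallel to the bar, 57 mm up), rad: 0 out stop (start), 0.5 upright = snap point, 1.0 in stop. An over-centre spring drives it to the nearer stop; leaving a stop takes 2 to 6 N at the bar; past the snap point it springs across in under 1 s. The round orange filter cell lower on the arm (38 mm wide, 12 mm thick) stays below 113 mm: tips higher than that meet the bar only.
- blue_flap (a joint): Hinge of the like arm with blue filter and blue crossbar, rad; starts at 0 (out, leaning to the robot) and must stay. The three mounts, each 85 mm along the push by 50 mm, stand parallel on one rail in any order, 118 to 142 mm apart along the bars' line; a white light source and a grey detector, up to 140 mm high, close the row's ends, 70 mm or more from the end mounts' middles.
- grey_flap (a joint): Hinge of the like arm with light grey filter and light grey crossbar, rad: 0 at its in stop (start, leaning away from the robot), growing to 1.0 if tipped out; it must stay at 0.

How it is judged:
By the outcome, as a careful person would: the job done as asked, in the order asked, and still so for the second after the job is handed in, with the robot touching nothing.
It also fails if it takes over 29 s, if anything falls off the work surface, if the arm or the gripper's body presses on something with over 40 N, if the wrist force passes 120 N, or if a joint passes its speed limit or range.

## Working session

There is one attempt and no reset: what is moved stays moved. The work goes in short steps, Python scripts to look and compute and a tool call to move; the robot and the scene stay as the last step left them, time stands still between calls to the robot, and variables do not carry over. Pictures are saved under pics/ and viewed, and the job is handed in when it is done.

Besides the shell and the picture viewer there is one more tool, called after "Call:" as a command line: name --argument value ..., lists and objects as JSON in quotes. play_rows: Moves the arm, as the interface text tells. Its arguments: {"type":"object","properties":{"targets":{"type":"array"},"squeeze":{"type":"number"}},"required":["targets"]}

```bash
ls; mkdir -p pics
cat > h.py <<'E'
import numpy as np,cv2
from plant import r
from scipy.spatial.transform import Rotation as R
def snap(n,f):
    s=r.snapshot(n); cv2.imwrite(f'pics/{f}.png',s['frame'][:,:,::-1]); np.savez(f'pics/{f}.npz',**{k:v for k,v in s.items() if not isinstance(v,str)}); return s
def cam(s):
    o=np.array(s['orientation']); M=o if o.shape==(3,3) else R.from_quat(o).as_matrix()
    return M,np.array(s['position'])
def pts(s,u,v,d=None):
    K=s['mtx'];u=np.asarray(u,float);v=np.asarray(v,float)
    if d is None:d=s['z_map'][v.astype(int),u.astype(int)]
    c=np.stack([(u-K[0,2])/K[0,0]*d,-(v-K[1,2])/K[1,1]*d,-d],-1)
    M,p=cam(s);return c@M.T+p
E
python3 - <<'E'
from h import *
print(r.get_state())
for n in('scene','top'):
    s=snap(n,n+'0'); print(n,s['position'],s['orientation'],s['mtx'],[k for k in s])
E
```

```text
pics
{'clock': 0.0, 'q': array([-1.08121404,  0.68996178, -0.19450257,  1.56630207,  0.15729834,
        0.90251876, -0.21507568]), 'qd': array([-0.00091722,  0.00089959,  0.00062544, -0.00040911, -0.00109723,
        0.00071163,  0.00031845]), 'joint_torque': array([-2.43571394e-04, -5.27564907e+01, -1.26680117e+00, -1.53429240e+01,
       -5.25664771e-02,  6.39781414e-03,  1.77588818e-04]), 'tool_pos': array([0.27486677, 0.5605812 , 0.21453482]), 'eef_rot': array([ 2.25877953e-01,  9.74155193e-01, -8.89635130e-04, -1.34430162e-04]), 'contact_force': array([ 0.12995796, -0.19137168, -0.17650475]), 'moment': array([-0.00524474, -0.01644344, -0.02228914]), 'opening': 0.9962487048114118}
scene [0.96424193 0.26741047 0.60227289] [0.19477952 0.33030884 0.80780424 0.44767099] [[487.14064281   0.         319.56288468]
 [  0.         487.14064281 240.67116367]
 [  0.           0.           1.        ]] ['frame', 'z_map', 'mtx', 'position', 'orientation']
top [0.47541532 0.00939735 0.79564392] [ 0.05077854 -0.03595923 -0.70064057  0.71079622] [[478.95186616   0.         322.10835688]
 [  0.         478.95186616 236.41410948]
 [  0.           0.           1.        ]] ['frame', 'z_map', 'mtx', 'position', 'orientation']
```

View pics/scene0.png

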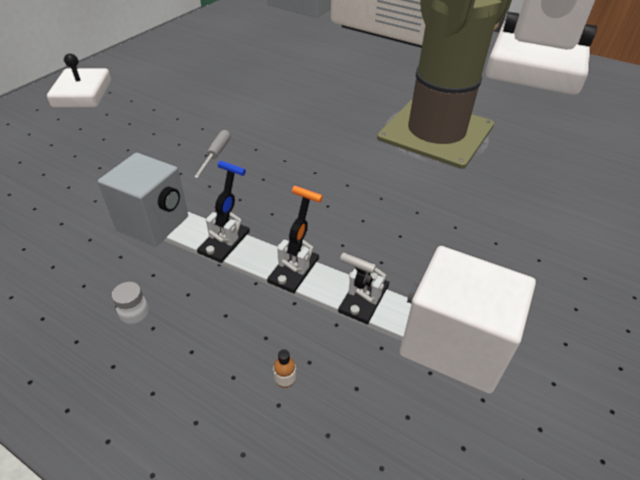

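View pics/top0.png

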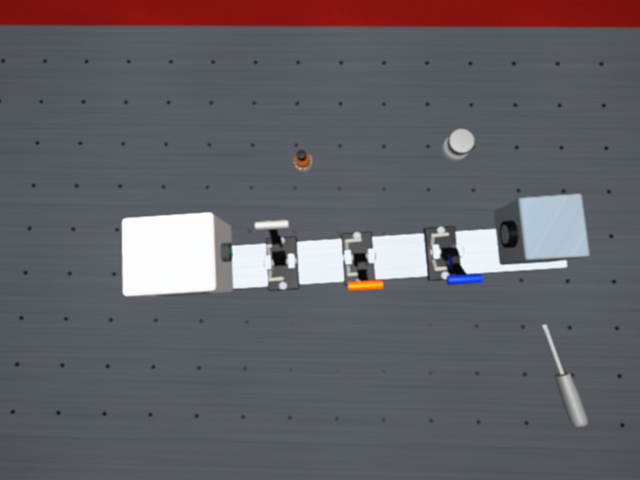

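The scene view shows blue at (231,168), orange at (307,193) in the middle and grey at (357,262). The top view shows orange at (365,285), blue at (464,279) and grey at (272,224). Blue and orange lean towards the robot, grey leans away. Next I measure the bars.

```bash
cat > m.py <<'E'
from h import *
def mask(s,c):
    h=cv2.cvtColor(s['frame'],cv2.COLOR_RGB2HSV); H,S,V=cv2.split(h)
    m={'orange':(H>5)&(H<18)&(S>200)&(V>120),'blue':(H>110)&(H<130)&(S>180)&(V>90)}[c]
    m=m.astype(np.uint8); n,l,st,ce=cv2.connectedComponentsWithStats(m)
    i=1+np.argmax(st[1:,4]); return l==i
def plane(s,u,v,z):
    a=pts(s,u,v,np.ones(np.shape(u)));p=cam(s)[1];t=(z-p[2])/(a[...,2]-p[2]);return p+(a-p)*t[...,None]
def ray(s,uv):
    a=pts(s,uv[0],uv[1],1.);p=cam(s)[1];d=a-p;return p,d/np.linalg.norm(d)
def tri(r1,r2):
    (p,d),(q,e)=r1,r2
    t=np.linalg.lstsq(np.stack([d,-e],1),q-p,rcond=None)[0];a=p+t[0]*d;b=q+t[1]*e
    return (a+b)/2,np.linalg.norm(a-b)
def bar(s,c):
    v,u=np.nonzero(mask(s,c)); rc=cv2.minAreaRect(np.stack([u,v],1).astype(np.float32)); return rc,u,v
E
python3 - <<'E'
from m import *
S={n:dict(np.load(f'pics/{n}0.npz')) for n in('scene','top')}
for c in('orange','blue'):
    rs=[]
    for n,s in S.items():
        rc,u,v=bar(s,c);print(c,n,rc,len(u))
        P=pts(s,u,v);print(' depth med',np.median(P,0))
        b=cv2.boxPoints(rc);print(' box@.14',plane(s,b[:,0],b[:,1],.14).round(4).tolist())
        rs.append(ray(s,rc[0]))
    print(c,'tri',tri(*rs))
s=S['top']
for n,(u,v) in {'grey':(272,224),'src':(170,255),'srccorner':(215,215),'det':(550,230),'m_g':(282,262),'m_o':(358,258),'m_b':(441,253)}.items(): print(n,pts(s,u,v).round(3))
E
```

```text
orange scene ((306.4826354980469, 195.49549865722656), (28.860645294189453, 4.3739118576049805), 14.534454345703125) 68
 depth med [ 0.4968851  -0.03317356  0.14162258]
 box@.14 [[0.503, -0.0537, 0.14], [0.4938, -0.0579, 0.14], [0.4855, -0.0139, 0.14], [0.4946, -0.0102, 0.14]]
orange top ((364.38116455078125, 281.69256591796875), (3.6214306354522705, 33.226619720458984), 84.80557250976562) 70
 depth med [ 0.49444015 -0.03482231  0.14451124]
 box@.14 [[0.4949, -0.012, 0.14], [0.4997, -0.057, 0.14], [0.4948, -0.0574, 0.14], [0.4901, -0.0125, 0.14]]
orange tri (array([ 0.49458314, -0.03420741,  0.14013262]), np.float64(0.0011539916127325843))
blue scene ((231.126708984375, 168.04525756835938), (26.906909942626953, 6.188588619232178), 19.65382194519043) 155
 depth med [ 0.50571878 -0.16545829  0.14424996]
 box@.14 [[0.5102, -0.1902, 0.14], [0.4963, -0.1975, 0.14], [0.4934, -0.149, 0.14], [0.507, -0.1425, 0.14]]
blue top ((464.5, 278.5), (9.0, 35.0), 90.0) 294
 depth med [ 0.50098863 -0.1685791   0.14569142]
 box@.14 [[0.507, -0.1468, 0.14], [0.5077, -0.194, 0.14], [0.4955, -0.1937, 0.14], [0.4948, -0.1466, 0.14]]
blue tri (array([ 0.50115642, -0.17033253,  0.13934992]), np.float64(0.0003475457057321159))
grey [0.572 0.093 0.147]
src [0.528 0.234 0.14 ]
srccorner [0.587 0.178 0.123]
det [ 0.571 -0.294  0.127]
m_g [0.525 0.086 0.066]
m_o [ 0.53  -0.028  0.106]
m_b [ 0.543 -0.157  0.061]
```

```bash
sed -i "s/'orange':.*V>120)/'orange':(H>3)\&(H<20)\&(S>170)\&(V>90)/" m.py
python3 - <<'E'
from m import *
S={n:dict(np.load(f'pics/{n}0.npz')) for n in('scene','top')}
rs=[]
for n,(s,x0,y0,x1,y1) in {'scene':(S['scene'],280,175,335,210),'top':(S['top'],335,270,395,300)}.items():
    f=s['frame'];g=np.zeros_like(f);g[y0:y1,x0:x1]=f[y0:y1,x0:x1]; s['frame']=g
    rc,u,v=bar(s,'orange');print(n,rc,len(u)); b=cv2.boxPoints(rc);print(plane(s,b[:,0],b[:,1],.14).round(4).tolist(), plane(s,np.array([rc[0][0]]),np.array([rc[0][1]]),.14))
    rs.append(ray(s,rc[0]))
print(tri(*rs))
# grey
s=S['top'];f=s['frame']; m=np.zeros(f.shape[:2],bool); d=s['z_map']
v,u=np.mgrid[210:240,245:300]; P=pts(s,u,v); k=P[...,2]>.128; print('grey',P[k].mean(0),k.sum(),P[k].min(0),P[k].max(0))
# tool-frame vector to goal
st=r.get_state(); T=R.from_quat(st['eef_rot']); print(T.as_matrix().round(3))
E
```

```text
scene ((306.6349182128906, 194.1121368408203), (29.77218246459961, 7.679169654846191), 19.179006576538086) 208
[[0.5013, -0.056, 0.14], [0.4849, -0.0625, 0.14], [0.4815, -0.0146, 0.14], [0.4976, -0.0091, 0.14]] [[ 0.4913863  -0.03530498  0.14      ]]
top ((364.9724426269531, 284.53106689453125), (9.395524024963379, 34.293663024902344), 86.633544921875) 201
[[0.4957, -0.0119, 0.14], [0.4991, -0.0584, 0.14], [0.4864, -0.0591, 0.14], [0.483, -0.0127, 0.14]] [[ 0.49103524 -0.0355431   0.14      ]]
(array([ 0.49103477, -0.03555136,  0.13964902]), np.float64(3.610001460157228e-05))
grey [0.5675899  0.09082325 0.16126125] 337 [0.47541532 0.00939735 0.12816967] [0.57853895 0.11621955 0.79564392]
[[-0.898  0.44  -0.001]
 [ 0.44   0.898 -0.001]
 [-0.    -0.002 -1.   ]]
```

Call:
play_rows --targets '[{"jaw": 1, "dx": -0.03, "dy": -0.036, "dz": 0, "yaw": -0.13}, {"jaw": 1, "dx": -0.026, "dy": -0.04, "dz": 0, "yaw": -0.13}, {"jaw": 1, "dx": -0.02, "dy": -0.043, "dz": 0, "yaw": -0.13}, {"jaw": 1, "dx": -0.014, "dy": -0.045, "dz": 0, "yaw": -0.13}, {"jaw": 1, "dx": -0.01, "dy": -0.045, "dz": 0, "yaw": 0}]' --squeeze 20

```text
clock: 0.6
tool_pos: [0.332, 0.3333, 0.2115]
eef_rot: [-0.05, 0.999, 0.002, -0.002]
contact_force: [1.5, 0.3, -0.2]
opening: 0.57
```

```bash
cat > g.py <<'E'
import sys
from h import *
st=r.get_state();T=R.from_quat(st['eef_rot']).as_matrix()
y=np.array([-.075,.997,0]);a=T.T@y
print(st['clock'],st['tool_pos'].round(4),st['contact_force'].round(2),st['opening'],'T',T.round(3).tolist(),'yaw needed',np.arctan2(-a[0],a[1]).round(3))
for g in [(0.431,-.040,.215),(0.431,-.040,.127)]: print(g,'tool delta',(T.T@(np.array(g)-st['tool_pos'])).round(4))
E
python3 g.py
```

```text
0.6 [0.332  0.3333 0.2115] [ 1.49  0.28 -0.2 ] 0.57020491937156 T [[-0.995, -0.099, -0.004], [-0.099, 0.995, 0.003], [0.004, 0.003, -1.0]] yaw needed 0.024
(0.431, -0.04, 0.215) tool delta [-0.0614 -0.3813 -0.0049]
(0.431, -0.04, 0.127) tool delta [-0.0617 -0.3816  0.0831]
```

Call:
play_rows --targets '[{"jaw": 1, "dx": -0.007, "dy": -0.045, "dz": -0.001, "yaw": 0.02}, {"jaw": 1, "dx": -0.007, "dy": -0.045, "dz": -0.001, "yaw": 0}, {"jaw": 1, "dx": -0.007, "dy": -0.045, "dz": -0.001, "yaw": 0}, {"jaw": 1, "dx": -0.007, "dy": -0.045, "dz": -0.001, "yaw": 0}, {"jaw": 1, "dx": -0.007, "dy": -0.045, "dz": 0, "yaw": 0}]'

```text
clock: 1.1
tool_pos: [0.3864, 0.102, 0.2143]
eef_rot: [-0.04, 0.999, 0.001, -0.002]
contact_force: [1.1, 0.2, -0.0]
opening: 0.116
```

```bash
python3 g.py
```

```text
1.1 [0.3864 0.102  0.2143] [ 1.14  0.23 -0.02] 0.11551435299756188 T [[-0.997, -0.079, -0.005], [-0.079, 0.997, 0.002], [0.005, 0.002, -1.0]] yaw needed 0.004
(0.431, -0.04, 0.215) tool delta [-0.0332 -0.1451 -0.0011]
(0.431, -0.04, 0.127) tool delta [-0.0336 -0.1453  0.0869]
```

Call:
play_rows --targets '[{"jaw": 1, "dx": -0.008, "dy": -0.04, "dz": 0, "yaw": 0}, {"jaw": 1, "dx": -0.008, "dy": -0.04, "dz": 0, "yaw": 0}, {"jaw": 1, "dx": -0.008, "dy": -0.035, "dz": 0, "yaw": 0}, {"jaw": 1, "dx": -0.008, "dy": -0.03, "dz": 0, "yaw": 0}, {"jaw": 1, "dx": 0, "dy": 0, "dz": 0, "yaw": 0}]'

```text
clock: 1.6
tool_pos: [0.4299, -0.054, 0.2131]
eef_rot: [-0.034, 0.999, -0.001, -0.003]
contact_force: [-0.4, -0.6, -0.5]
opening: 0.006
```

```bash
python3 g.py
```

```text
1.6 [ 0.4299 -0.054   0.2131] [-0.37 -0.62 -0.49] 0.005965851847271372 T [[-0.998, -0.067, -0.007], [-0.067, 0.998, -0.002], [0.007, -0.001, -1.0]] yaw needed -0.008
(0.431, -0.04, 0.215) tool delta [-0.002   0.0139 -0.002 ]
(0.431, -0.04, 0.127) tool delta [-0.0026  0.014   0.086 ]
```

Call:
play_rows --targets '[{"jaw": 1, "dx": 0, "dy": 0.007, "dz": 0.025, "yaw": -0.01}, {"jaw": 1, "dx": 0, "dy": 0.007, "dz": 0.025, "yaw": 0}, {"jaw": 1, "dx": 0, "dy": 0, "dz": 0.025, "yaw": 0}, {"jaw": 1, "dx": 0, "dy": 0, "dz": 0.011, "yaw": 0}, {"jaw": 1, "dx": 0, "dy": 0, "dz": 0, "yaw": 0}]'

```text
clock: 2.1
tool_pos: [0.4289, -0.0381, 0.1244]
eef_rot: [-0.038, 0.999, 0.0, -0.002]
contact_force: [0.3, -0.9, -0.4]
opening: 0.002
```

```bash
python3 g.py; python3 -c "
from h import *
snap('scene','scene1')"
```

```text
2.1 [ 0.4289 -0.0381  0.1244] [ 0.33 -0.93 -0.44] 0.0018287409525020925 T [[-0.997, -0.075, -0.005], [-0.075, 0.997, 0.0], [0.005, 0.001, -1.0]] yaw needed 0.0
(0.431, -0.04, 0.215) tool delta [-0.0015 -0.002  -0.0906]
(0.431, -0.04, 0.127) tool delta [-0.002  -0.0021 -0.0026]
```

View pics/scene1.png

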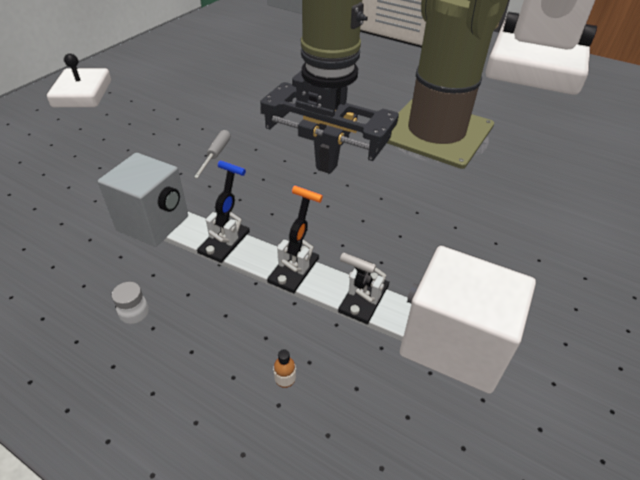

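Shut fingertips (327,165) are squarely behind the orange bar (307,193). Both of the other mounts are clear, so I push.

Call:
play_rows --targets '[{"jaw": 1, "dx": -0.018, "dy": 0, "dz": -0.002, "yaw": 0}, {"jaw": 1, "dx": -0.018, "dy": 0, "dz": -0.001, "yaw": 0}, {"jaw": 1, "dx": -0.015, "dy": 0, "dz": 0, "yaw": 0}, {"jaw": 1, "dx": -0.015, "dy": 0, "dz": 0, "yaw": 0}, {"jaw": 1, "dx": -0.012, "dy": 0, "dz": 0, "yaw": 0}]'

```text
clock: 2.65
tool_pos: [0.508, -0.0299, 0.1318]
eef_rot: [-0.039, 0.999, 0.001, -0.002]
contact_force: [0.2, 0.0, -0.3]
opening: 0.004
```

```bash
python3 g.py; python3 -c "
from h import *
snap('scene','scene2')"
```

```text
2.65 [ 0.508  -0.0299  0.1318] [ 0.16  0.03 -0.27] 0.004021736196714306 T [[-0.997, -0.077, -0.003], [-0.077, 0.997, 0.001], [0.003, 0.002, -1.0]] yaw needed 0.002
(0.431, -0.04, 0.215) tool delta [ 0.0778 -0.0039 -0.0829]
(0.431, -0.04, 0.127) tool delta [ 0.0776 -0.0041  0.0051]
```

View pics/scene2.png

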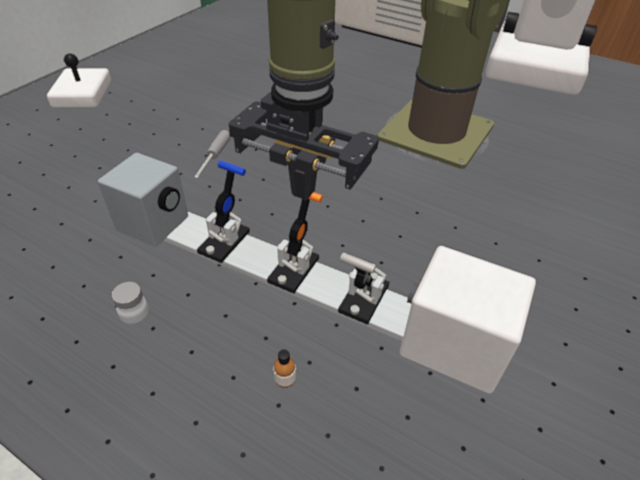

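Run:
```python
from m import *
a=dict(np.load('pics/scene2.npz'));
t=snap('top','top2');w=snap('wrist','wrist2');print(w['T_tool_cam'])
cv2.imwrite('pics/z2.png',cv2.resize(a['frame'][150:260,240:380,::-1],None,fx=5,fy=5,interpolation=cv2.INTER_CUBIC))
for uv in [(300,190),(300,185),(303,193),(317,197),(306,205),(297,180)]: print(uv,pts(a,*uv).round(3))
print(r.get_state()['contact_force'],r.get_state()['tool_pos'])
```

```text
[[-3.06464699e-04  9.58972770e-01  2.83498029e-01  7.24586032e-02]
 [ 9.99999863e-01  1.73356322e-04  4.94608956e-04 -1.10873720e-03]
 [ 4.25170345e-04  2.83498142e-01 -9.58972691e-01 -1.69774133e-01]
 [ 0.00000000e+00  0.00000000e+00  0.00000000e+00  1.00000000e+00]]
(300, 190) [ 0.519 -0.029  0.169]
(300, 185) [ 0.516 -0.031  0.175]
(303, 193) [ 0.518 -0.024  0.166]
(317, 197) [ 0.494 -0.016  0.145]
(306, 205) [ 0.502 -0.03   0.129]
(297, 180) [ 0.519 -0.033  0.185]
[ 0.02200415 -0.57776355 -0.38390293] [ 0.5072708  -0.03008458  0.13141434]
```

View pics/z2.png

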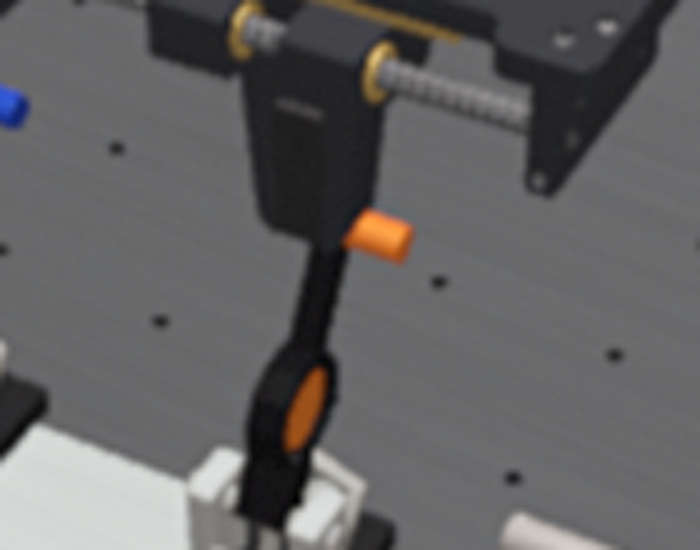

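View pics/wrist2.png

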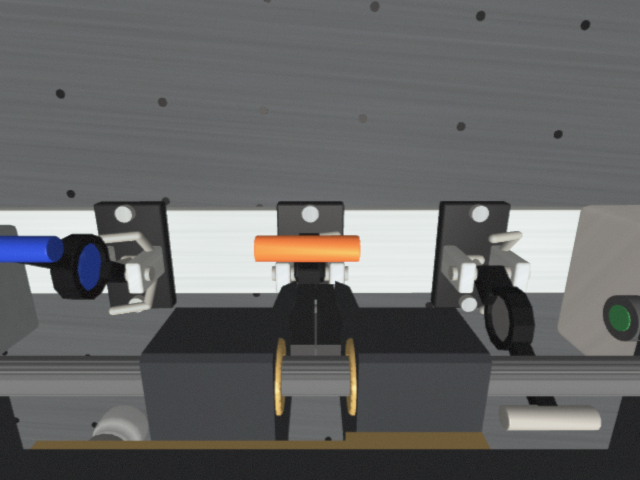

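View pics/top2.png

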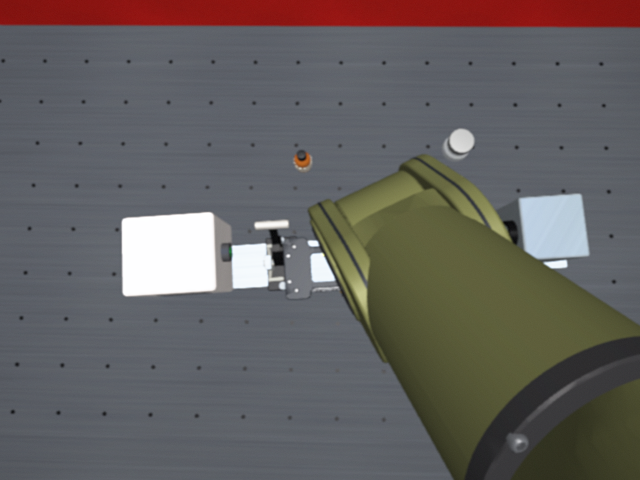

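Run:
```python
from m import *
def proj(s,P):
    M,p=cam(s);c=(np.array(P)-p)@M;K=s['mtx'];return (K[0,0]*c[0]/-c[2]+K[0,2]).round(1),(K[1,1]*-c[1]/-c[2]+K[1,2]).round(1),-c[2]
a=dict(np.load('pics/scene1.npz'));print(proj(a,(.4289,-.0381,.1244)))
for v in range(140,176,4): print(v,pts(a,327,v).round(3))
a=dict(np.load('pics/scene2.npz'));print(proj(a,(.508,-.03,.1318)))
cv2.imwrite('pics/z1.png',cv2.resize(dict(np.load('pics/scene1.npz'))['frame'][80:220,250:400,::-1],None,fx=4,fy=4,interpolation=cv2.INTER_CUBIC))
```

```text
(np.float64(326.4), np.float64(180.0), np.float64(0.773880554876749))
140 [ 0.463 -0.02   0.224]
144 [ 0.464 -0.019  0.218]
148 [ 0.44  -0.033  0.193]
152 [ 0.44  -0.032  0.186]
156 [ 0.438 -0.033  0.178]
160 [ 0.441 -0.032  0.173]
164 [ 0.439 -0.032  0.164]
168 [ 0.439 -0.032  0.157]
172 [ 0.44  -0.031  0.15 ]
(np.float64(303.6), np.float64(205.7), np.float64(0.7174620601354013))
```

View pics/z1.png

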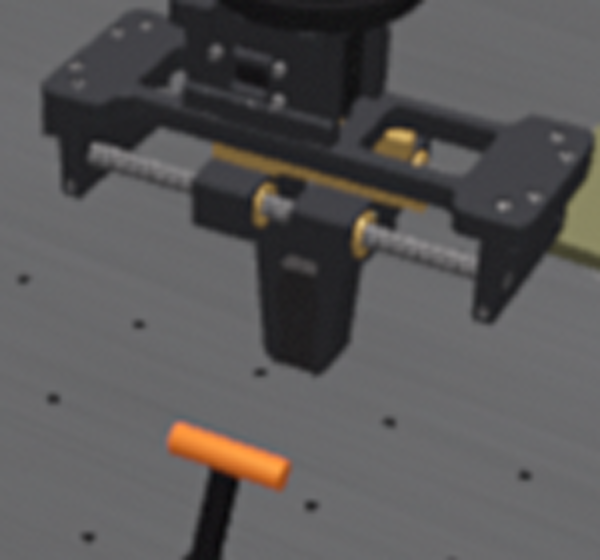

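Run:
```python
from m import *
s=dict(np.load('pics/wrist2.npz'));st=r.get_state()
T=R.from_quat(st['eef_rot']).as_matrix()
def wp(u,v):
    d=s['z_map'][v,u];K=s['mtx'];c=np.array([(u-K[0,2])/K[0,0]*d,-(v-K[1,2])/K[1,1]*d,-d,1]);t=(s['T_tool_cam']@c)[:3];return t.round(4),(T@t+st['tool_pos']).round(4)
for n,u,v in [('bar',307,248),('bar',307,240),('table',150,50),('table',480,180),('rail',220,235),('fing',316,300),('fing',316,330),('grey',550,418),('blue',30,250)]:print(n,wp(u,v))
```

```text
bar (array([ 0.021 , -0.0047, -0.0146]), array([ 0.4868, -0.0364,  0.1461]))
bar (array([ 0.0236, -0.0048, -0.0116]), array([ 0.4841, -0.0367,  0.1431]))
table (array([ 0.1224, -0.1199,  0.1309]), array([ 0.394 , -0.1589,  0.0008]))
table (array([0.029 , 0.1285, 0.1311]), array([0.4679, 0.0959, 0.0006]))
rail (array([-0.0119, -0.0757,  0.1168]), array([ 0.5246, -0.1046,  0.0145]))
fing (array([-0.0588, -0.0007,  0.0984]), array([ 0.5655, -0.0261,  0.0328]))
fing (array([-0.1031, -0.0006,  0.1297]), array([ 0.6096, -0.0226,  0.0013]))
grey (array([-0.0689,  0.1159, -0.0129]), array([0.5671, 0.0908, 0.1442]))
blue (array([ 0.0199, -0.1238, -0.0142]), array([ 0.497 , -0.1551,  0.1455]))
```

The wrist view confirms the tool pose: table at 0 and bar at 0.14. But the fingertip really ends about 24 mm behind the reported TCP, so it went over the bar, which is still at its start. I go up, back and down again with the TCP at about 0.107.

Call:
play_rows --targets '[{"jaw": 1, "dx": 0, "dy": 0, "dz": -0.03, "yaw": 0}, {"jaw": 1, "dx": 0.01, "dy": -0.002, "dz": -0.005, "yaw": 0}, {"jaw": 1, "dx": 0.025, "dy": -0.002, "dz": 0, "yaw": 0}, {"jaw": 1, "dx": 0.025, "dy": 0, "dz": 0, "yaw": 0}, {"jaw": 1, "dx": 0.015, "dy": 0, "dz": 0, "yaw": 0}]'

```text
clock: 3.3
tool_pos: [0.4258, -0.0404, 0.1684]
eef_rot: [-0.039, 0.999, 0.0, -0.003]
contact_force: [0.3, -0.4, 0.5]
opening: 0.005
```

```bash
python3 g.py
```

```text
3.3 [ 0.4258 -0.0404  0.1684] [ 0.26 -0.38  0.48] 0.005032451227336406 T [[-0.997, -0.077, -0.007], [-0.077, 0.997, 0.001], [0.007, 0.001, -1.0]] yaw needed 0.002
(0.431, -0.04, 0.215) tool delta [-0.0049  0.0001 -0.0467]
(0.431, -0.04, 0.127) tool delta [-0.0055 -0.      0.0413]
```

Call:
play_rows --targets '[{"jaw": 1, "dx": 0, "dy": 0, "dz": 0.02, "yaw": 0}, {"jaw": 1, "dx": 0, "dy": 0, "dz": 0.02, "yaw": 0}, {"jaw": 1, "dx": 0, "dy": 0, "dz": 0.015, "yaw": 0}, {"jaw": 1, "dx": 0, "dy": 0, "dz": 0.005, "yaw": 0}, {"jaw": 1, "dx": 0, "dy": 0, "dz": 0, "yaw": 0}]'

```text
clock: 3.8
tool_pos: [0.4138, -0.0426, 0.1082]
eef_rot: [-0.038, 0.999, -0.001, -0.008]
contact_force: [-0.5, -0.2, 0.2]
opening: 0.007
```

```bash
python3 g.py
python3 - <<'E'
from m import *
a=snap('scene','scene3')
for u in (326,328,330):
  print([ (v,*pts(a,u,v).round(3)) for v in range(172,196,2)])
cv2.imwrite('pics/z3.png',cv2.resize(a['frame'][90:230,250:400,::-1],None,fx=4,fy=4,interpolation=cv2.INTER_CUBIC))
E
```

```text
3.8 [ 0.4138 -0.0426  0.1082] [-0.47 -0.16  0.22] 0.0069300975797322445 T [[-0.997, -0.076, -0.015], [-0.076, 0.997, -0.002], [0.015, -0.001, -1.0]] yaw needed 0.001
(0.431, -0.04, 0.215) tool delta [-0.0157  0.0012 -0.1071]
(0.431, -0.04, 0.127) tool delta [-0.017   0.0013 -0.0191]
[(172, np.float64(0.425), np.float64(-0.042), np.float64(0.136)), (174, np.float64(0.425), np.float64(-0.042), np.float64(0.132)), (176, np.float64(0.28), np.float64(-0.124), np.float64(0.001)), (178, np.float64(0.286), np.float64(-0.12), np.float64(0.002)), (180, np.float64(0.289), np.float64(-0.119), np.float64(-0.001)), (182, np.float64(0.297), np.float64(-0.114), np.float64(0.001)), (184, np.float64(0.301), np.float64(-0.112), np.float64(0.0)), (186, np.float64(0.306), np.float64(-0.108), np.float64(0.0)), (188, np.float64(0.312), np.float64(-0.105), np.float64(0.001)), (190, np.float64(0.32), np.float64(-0.1), np.float64(0.003)), (192, np.float64(0.322), np.float64(-0.099), np.float64(0.0)), (194, np.float64(0.328), np.float64(-0.095), np.float64(0.0))]
[(172, np.float64(0.424), np.float64(-0.039), n
[... 796 characters left out ...]
 np.float64(0.424), np.float64(-0.034), np.float64(0.135)), (176, np.float64(0.426), np.float64(-0.033), np.float64(0.132)), (178, np.float64(0.28), np.float64(-0.115), np.float64(-0.0)), (180, np.float64(0.287), np.float64(-0.111), np.float64(0.002)), (182, np.float64(0.29), np.float64(-0.109), np.float64(-0.001)), (184, np.float64(0.295), np.float64(-0.106), np.float64(-0.001)), (186, np.float64(0.303), np.float64(-0.101), np.float64(0.001)), (188, np.float64(0.308), np.float64(-0.098), np.float64(0.0)), (190, np.float64(0.313), np.float64(-0.095), np.float64(0.0)), (192, np.float64(0.318), np.float64(-0.092), np.float64(0.0)), (194, np.float64(0.324), np.float64(-0.089), np.float64(0.0))]
```

View pics/z3.png

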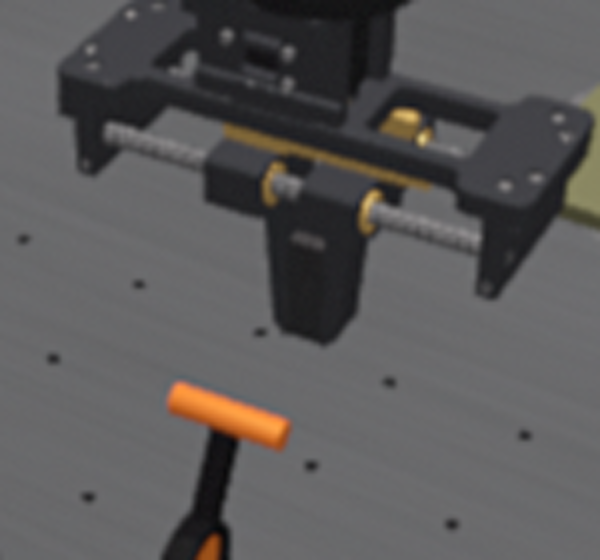

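The tip is now at z≈0.131, below the bar's centre height and above the filter cell. I push again and watch the force.

Call:
play_rows --targets '[{"jaw": 1, "dx": -0.02, "dy": 0, "dz": 0.001, "yaw": 0}, {"jaw": 1, "dx": -0.02, "dy": 0.001, "dz": 0.001, "yaw": 0}, {"jaw": 1, "dx": -0.015, "dy": 0, "dz": 0.001, "yaw": 0}, {"jaw": 1, "dx": -0.01, "dy": 0, "dz": 0, "yaw": 0}, {"jaw": 1, "dx": -0.01, "dy": 0, "dz": 0, "yaw": 0}]'

```text
clock: 4.35
tool_pos: [0.4863, -0.037, 0.1077]
eef_rot: [-0.037, 0.999, -0.001, -0.01]
contact_force: [-2.7, 0.0, 2.1]
opening: 0.002
```

```bash
python3 g.py
python3 - <<'E'
from m import *
a=snap('scene','scene4')
cv2.imwrite('pics/z4.png',cv2.resize(a['frame'][110:260,240:390,::-1],None,fx=4,fy=4,interpolation=cv2.INTER_CUBIC))
E
```

```text
4.35 [ 0.4863 -0.037   0.1077] [-2.69  0.05  2.13] 0.002118904896685175 T [[-0.997, -0.075, -0.02], [-0.075, 0.997, -0.004], [0.02, -0.002, -1.0]] yaw needed -0.0
(0.431, -0.04, 0.215) tool delta [ 0.0574  0.0009 -0.1062]
(0.431, -0.04, 0.127) tool delta [ 0.0557  0.0011 -0.0182]
```

View pics/z4.png

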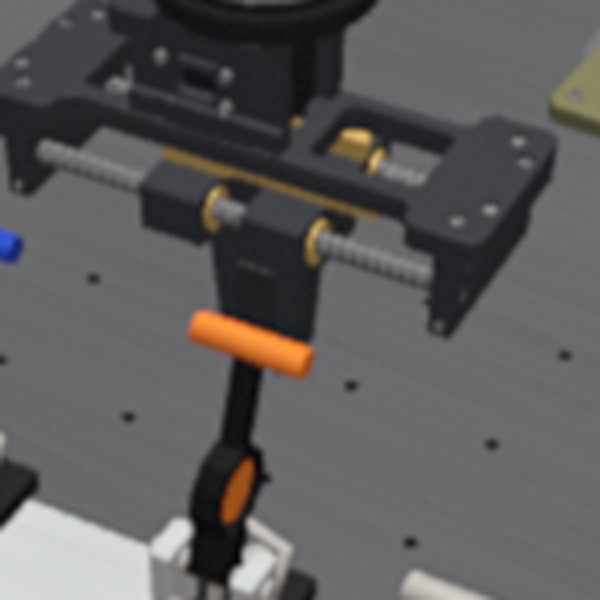

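Contact is made: 2.7 N, with the bar resting on the finger's front face near its tip. I keep pushing past upright.

Call:
play_rows --targets '[{"jaw": 1, "dx": -0.01, "dy": 0, "dz": 0, "yaw": 0}, {"jaw": 1, "dx": -0.01, "dy": 0, "dz": 0, "yaw": 0}, {"jaw": 1, "dx": -0.01, "dy": 0, "dz": 0, "yaw": 0}, {"jaw": 1, "dx": -0.008, "dy": 0, "dz": 0, "yaw": 0}, {"jaw": 1, "dx": -0.006, "dy": 0, "dz": 0, "yaw": 0}]'

```text
clock: 4.9
tool_pos: [0.5336, -0.0338, 0.1093]
eef_rot: [-0.037, 0.999, -0.001, -0.008]
contact_force: [0.6, -0.9, 0.4]
opening: 0.008
```

```bash
python3 g.py
python3 - <<'E'
from m import *
a=snap('scene','scene5')
cv2.imwrite('pics/z5.png',cv2.resize(a['frame'][110:260,220:390,::-1],None,fx=4,fy=4,interpolation=cv2.INTER_CUBIC))
E
```

```text
4.9 [ 0.5336 -0.0338  0.1093] [ 0.6  -0.92  0.44] 0.008483553500645773 T [[-0.997, -0.074, -0.015], [-0.073, 0.997, -0.003], [0.016, -0.002, -1.0]] yaw needed -0.002
(0.431, -0.04, 0.215) tool delta [ 0.1044  0.0012 -0.1041]
(0.431, -0.04, 0.127) tool delta [ 0.103   0.0013 -0.0161]
```

View pics/z5.png

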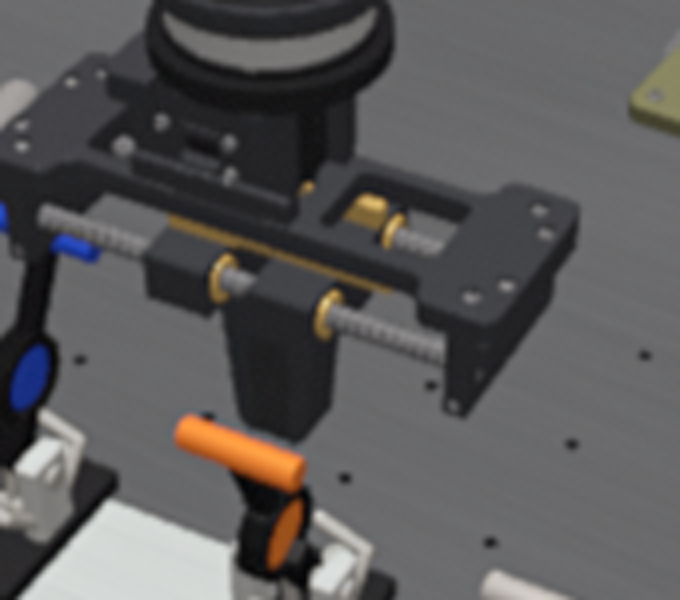

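Orange has sprung across and no longer touches the finger. I lift straight up, then move back.

Call:
play_rows --targets '[{"jaw": 1, "dx": 0, "dy": 0, "dz": -0.025, "yaw": 0}, {"jaw": 1, "dx": 0, "dy": 0, "dz": -0.03, "yaw": 0}, {"jaw": 1, "dx": 0, "dy": 0, "dz": -0.04, "yaw": 0}, {"jaw": 1, "dx": 0.02, "dy": 0, "dz": -0.03, "yaw": 0}, {"jaw": 1, "dx": 0.04, "dy": 0, "dz": 0, "yaw": 0}]'

```text
clock: 5.45
tool_pos: [0.4805, -0.0361, 0.2384]
eef_rot: [-0.037, 0.999, 0.0, -0.006]
contact_force: [-0.5, 1.1, -0.5]
opening: 0.006
```

Call:
play_rows --targets '[{"jaw": 1, "dx": 0.03, "dy": 0.04, "dz": 0, "yaw": 0}, {"jaw": 1, "dx": 0.02, "dy": 0.04, "dz": 0, "yaw": 0}, {"jaw": 1, "dx": 0.02, "dy": 0.04, "dz": 0, "yaw": 0}, {"jaw": 1, "dx": 0.01, "dy": 0.03, "dz": 0, "yaw": 0}, {"jaw": 1, "dx": 0, "dy": 0, "dz": 0, "yaw": 0}]'

```text
clock: 5.95
tool_pos: [0.3833, 0.1088, 0.2409]
eef_rot: [-0.034, 0.999, -0.001, -0.005]
contact_force: [0.6, 0.4, -0.0]
opening: 0.006
```

```bash
python3 g.py|head -1
python3 - <<'E'
from m import *
a=snap('scene','scene6');t=snap('top','top6')
rs=[ray(s,bar(s,'blue')[0][0]) for s in(a,t)]; print('blue',tri(*rs))
b=dict(np.load('pics/scene0.npz'))
for n,x0,y0,x1,y1 in[('blue',205,150,255,250),('grey',335,245,390,320)]:
    print(n,cv2.absdiff(a['frame'][y0:y1,x0:x1],b['frame'][y0:y1,x0:x1]).mean())
cv2.imwrite('pics/both6.png',np.vstack([a['frame'][130:400],t['frame'][100:380]])[:,:,::-1])
E
```

```text
5.95 [0.3833 0.1088 0.2409] [ 0.56  0.36 -0.02] 0.005633711452861759 T [[-0.998, -0.068, -0.01], [-0.067, 0.998, -0.002], [0.01, -0.001, -1.0]] yaw needed -0.008
blue (array([ 0.50120858, -0.17040472,  0.13941552]), np.float64(0.00014303615315534534))
blue 1.1787333333333334
grey 1.2081616161616162
```

View pics/both6.png

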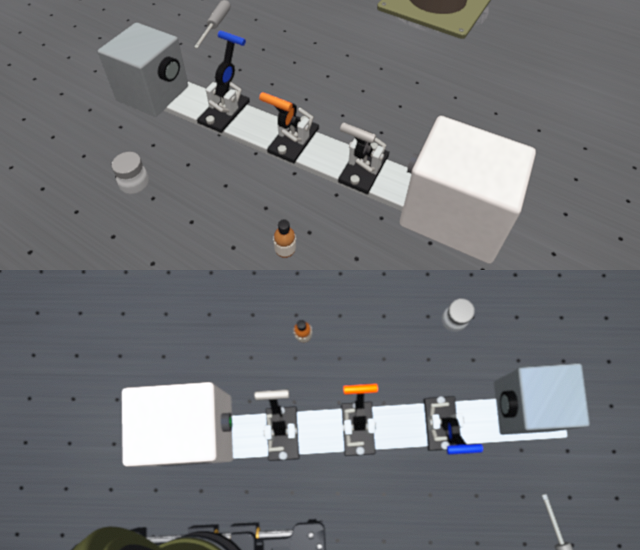

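Orange now lines up with grey at the in stop. Blue and grey look unchanged, and the arm is clear. I check the orange bar's position first, then hand in.

Run:
```python
from m import *
rs=[]
for n,x0,y0,x1,y1 in[('scene',255,215,300,245),('top',335,205,395,232)]:
    s=dict(np.load(f'pics/{n}6.npz'));f=s['frame'];g=np.zeros_like(f);g[y0:y1,x0:x1]=f[y0:y1,x0:x1];s['frame']=g
    rs.append(ray(s,bar(s,'orange')[0][0]))
p,e=tri(*rs);print(p,e,p-np.array([.491,-.0356,.1397]))
if np.linalg.norm(p[:2]-[.5818,-.0288])<.008 : print(r.finish_job())
```

```text
[ 0.58084142 -0.02743368  0.13858604] 0.003528292705948338 [ 0.08984142  0.00816632 -0.00111396]
the job is handed in; nothing more can be done
None
```

The orange filter is in the light path: I pushed its crossbar past the snap point and it sprang across to the in stop. I then lifted the arm clear and handed the job in at about 6 s of the 29 s allowed.

- **First push missed:** the shut fingers passed just over the bar. The camera showed the fingertip ending about 24 mm behind the reported TCP. I went back, lowered the tool to match, and pushed again. The second push read about 3 N at the bar.
- **Orange:** its bar now sits 90 mm further along the push and 139 mm high, against the expected 91 mm and 140 mm. The two camera rays for this last reading missed each other by 3.5 mm, more than the 0.04 mm of the start reading, but the position still fits the in stop.
- **Blue and grey:** blue's bar re-measured to within 0.1 mm of where it started. Grey I checked only by comparing pictures, which showed no change.
- **Robot:** it was touching nothing at the end. The last wrist reading was under 1 N, which is sensor noise.

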